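Push the empty ribbon reel through the empties box's flap

ROBOT

A 6-joint arm with a two-finger parallel gripper is mounted at the origin on the work surface. World frame = base frame: x ahead of the robot, y to its left, z up, the work surface at z = 0. Lengths are in m, angles in rad, forces in N, time in s.
With the tool pointing down it reaches from about 0.3 to 0.75 m from the base axis. Payload 8.5 kg.
Tool frame: the origin (TCP) lies at the very end of the fingers, on their centre line; the grasp point (between the pads) lies env.grasp_offset behind it (env.grasp_offset is the distance from the TCP to the grasp point, in m); x points along the fingers, y is the direction in which the jaws open and shut, and the axes are right-handed (so a half turn about x gives the same grasp; the last joint's range is limited). The gripper opens to 85 mm and grips with 20 to 120 N. Pads are 22 mm wide; open, the fingers measure 114 mm over their backs; the gripper's body (76 mm by 85 mm) begins 54 mm behind the grasp point. The pads swing forward as they close: fully open they stand 13 mm farther back than shut.
Start: joints at [0.937, 0.381, 1.297, -0, 1.464, -0.215], TCP at [0.224, 0.502, 0.197] pointing down, gripper open.
Joint ranges: [-3.11, 3.11], [-0.89, 2.33], [0.22, 2.48], [-1.42, 4.56], [0.17, 2.85], [-2.88, 2.88]. Speed limits (rad/s): [2.39, 2.39, 3.14, 3.14, 3.14, 3.14].

INTERFACE

Orientations are given as a rotation vector (axis times angle).
In Python, from cell import env gives the robot as it stands.
- The arm moves only by the shell command python3 -m inch 'ROWS' [OPENING]. ROWS is JSON, a list of rows, each a list of 2 entries, a list of its own where there are three numbers: the shift along the tool's x, y, z in cm, then the turn about the tool's x in degrees. In form: [[[dx, dy, dz], twist], ...]. A call has 1 to 10 rows; each row shifts and turns the pose as measured when the row begins, along the tool's axes as they then stand; what a row does not reach is not made up. A row lasts 1/12 s, in which the tool goes at most 41.7 mm and 7.16 degrees, less where a joint would pass 70% of its speed; a pose out of reach is approached as far as the arm can. A call with a gripper value outside its range is refused whole. OPENING is the opening, from -1 (shut) to 1 (fully open), so that 0 is half open, set as the call begins (- or left out, the last holds). The fingers move at their own pace and stop on an object; the grip force is fixed at half the most. Time passes only in rows, so rows that do not move let the fingers close. It gives the time, the measured TCP pose, the force and the opening at its end, in the units of the state.
- env.state(): the state, without advancing time (a new reading comes with each control period).
- env.get_image(name): name is "scene" or "top" or "wrist"; returns the picture (400x640x3 uint8, blue, green, red); there is no depth.
- env.get_calibration(name): a dict with "fx", "fy", "cx", "cy" (pixels), "D" ([k1, k2, p1, p2, k3] as OpenCV has them; the pictures are not rectified), "rvec" (rotation vector, rad) and "tvec" (3), from world to camera coordinates, as OpenCV has them. Camera axes: x right, y down, z forward; pixel columns grow to the right and rows downward; lengths in m; the calibration is good to about 2 mm. A picture is of the moment at which its call begins: read the wrist's pose just before it. get_calibration takes no time and is no camera call; for the wrist camera it gives the pose at the moment of the call.
- env.finish_job(): hands the job in, once; it reports no verdict.
The state is a dict: "time_s": time; "joints": joint angles; "dq": joint speeds; "effort": joint torques, N m; "tcp_pos": TCP position; "eef_rot": TCP orientation; "ft_force": force on the tool from outside, world axes, zero at the start; "wrist_torque": the same for the moment, N m; "grip_width": opening from 0.0 (shut) to 1.0 (fully open).
Only numpy, scipy, OpenCV 4.12 (cv2) and the standard library are available. Lean on these libraries where they do the work, as an engineer would, in place of code of your own. Each camera call takes 0.05 s, during which the arm holds its last target. There are 200 camera calls.

TASK

Get rid of the empty ribbon reel on the loading shelf of the empties box without gripping it or picking it up: with one finger push the self-closing flap open, and while that finger holds it open, push the reel along the shelf and over the sill with the other finger so that it drops into the box, without shoving the reel against the flap. Then draw back so that the flap falls shut, and leave the full thread spool, the thimble and everything else where they are.

Things in the scene. Friction and masses are not known exactly. Their poses are not given: they have to be found in the camera images.
- box: The empties box, grey sheet steel, fixed to the table: 320 mm deep (x), 250 mm wide (y). Origin under the middle of the sill, on the table; x points away from the robot, z up. Its near half (x < 0) is roofed by the loading shelf, its far half has the sloping flap and a low hood. Inside it is hollow throughout, under the shelf too, down to the floor at z = 4 mm. Its drawer front (handle 24 mm proud) is not used.
- sill (a point): Middle of the sill, the far edge of the loading shelf, at (0, 0, 120) mm in the box's frame; the flap's free edge rests here. The shelf is flat, 120 mm above the table, reaches 150 mm from the sill towards the robot and is open above; 6 mm high lips, 4 mm thick, run along its two sides at y = +-123 mm. Beyond the sill lies the box's mouth, 242 mm wide between two sloping side cheeks.
- hinge (a point): Middle of the flap's hinge line, which runs along y at x = 90 mm, z = 160 mm in the box's frame. Behind it, from x = 90 to 170 mm, is the hood's flat roof, its top at z = 165 mm, the highest part of the box.
- flap (a joint): Angle of the self-closing flap (rad): 0 shut, growing to 1.45 as it swings inwards and down about its upper edge. Shut, it slopes 24 degrees up from sill to hinge (98 mm); at 1.15 it hangs straight down, free edge 57 mm below the shelf. A spring shuts it when let go. Pushed level by a finger low down it takes 1 to 2 N at first, 4 to 6 N when well open.
- flap_plate: The flap: plain aluminium plate, 232 mm wide (y), 94 mm long, 2.5 mm thick, two narrow ribs near the hinge. Origin on the hinge line, at its middle; turns with joint flap, axes as the box's when shut. The reel drops through freely once it is about 0.7 rad open; less open, the reel may come to rest between sill and flap.
- reel: The empty ribbon reel, white plastic, standing on its flange: two flanges 36 mm in diameter and 3 mm thick on a bare core 18 mm in diameter with a 12 mm hole through it, 20 mm high, 13 to 25 g. Origin at the centre of its underside. It stands on the shelf 60 to 85 mm before the sill and 45 to 65 mm left or right of the shelf's middle.
- reel_center (a point): The middle of the reel, 10 mm above its underside.
- thread_spool: The full thread spool, to be left alone: 34 mm in diameter, 56 mm high, white ends with thread wound almost flush with them. It stands on the shelf at the place across from the reel. Origin at the centre of its underside.
- thimble: Brass thimble, 19 mm in diameter, 22 mm high, near the robot-side edge of the shelf, near its middle. Origin at the centre of its underside. Leave alone.
- spool_tin: Round steel tin full of spools, 200 mm in diameter, 58 mm high, on the table to the left. Origin at the centre of its underside. Leave alone.
- thread_cone: Cone of thread, 72 mm in diameter, 133 mm high, on the table to the left. Origin at the centre of its underside. Leave alone.
- pincushion: Round pincushion, 80 mm in diameter, 57 mm high with its pins, on the table to the right. Origin at the centre of its underside. Leave alone.
- clapper: Wooden tailor's clapper, 260 x 62 x 45 mm, on the table to the right. Origin at the centre of its underside. Leave alone.
Not all that is in view belongs to the job. What is shaped like the reel but green or yellow is not meant.

How it is judged:
On the way, in this order (a step that is already met when the one before it is completed fails the run):
1. a finger holds the flap open (more than 0.2 rad) while the reel still stands on the shelf (value of joint flap above 0.2 rad and contact force between the fingers and flap_plate above 0.2 N and z of reel_center in the frame of box above 0.124 m and x of reel_center in the frame of box below 0.01 m), for 0.1 s.
2. the reel has dropped into the box while a finger still holds the flap open (value of joint flap above 0.2 rad and contact force between the fingers and flap_plate above 0.2 N and x of reel_center in the frame of box between -0.147 and 0.167 m and y of reel_center in the frame of box between -0.122 and 0.122 m and z of reel_center in the frame of box between 0 and 0.06 m), for 0.1 s.
At the end, for the whole second after the job is handed in: The reel lies in the box (its middle within the box's walls and less than 60 mm above the table), the flap is shut (joint below 0.06 rad), and the thread spool stands upright on the shelf (x of reel_center in the frame of box between -0.147 and 0.167 m and y of reel_center in the frame of box between -0.122 and 0.122 m and z of reel_center in the frame of box between 0 and 0.06 m and value of joint flap below 0.06 rad and angle between thread_spool's own z axis and vertical below 0.1 rad and z of thread_spool in the frame of box above 0.115 m); the robot touches nothing.
It fails at once if the reel is pressed against the flap (more than 0.5 N) while it is still on the shelf, its middle 4 mm or more short of the sill (contact force between reel and flap_plate above 0.5 N and z of reel_center in the frame of box above 0.124 m and x of reel_center in the frame of box below -0.004 m).
It fails at once if the reel is lifted: its middle more than 15 mm above where it is when standing on the shelf (z of reel_center in the frame of box above 0.145 m).
It fails at once if the reel is squeezed or jammed: more than 15 N between fingers and reel (contact force between the fingers and reel above 15 N).
It fails at once if the thread spool or the thimble is moved by more than 15 mm, or another thing on the table by more than 20 mm (distance of any of thread_spool, thimble from where it was at the start of the episode above 0.015 m or distance of any of spool_tin, thread_cone, pincushion, clapper from where it was at the start of the episode above 0.02 m).
It also fails if it takes over 42 s, if anything falls off the work surface, if the arm or the gripper's body presses on something with over 40 N, if the wrist force passes 120 N, or if a joint passes its speed limit or range.

## Working session

There is one attempt and no reset: what is moved stays moved. The work goes in short steps, Python scripts to look and compute and a shell command to move; the robot and the scene stay as the last step left them, time stands still between calls to the robot, and variables do not carry over. Pictures are saved under pics/ and viewed, about 8 in all and at most 12, crops included, and the job is handed in when it is done.

```bash
ls; mkdir -p pics
python3 - <<'E'
from cell import env
import cv2,numpy as np
a=env.get_image("scene");b=env.get_image("top")
cv2.imwrite("pics/scene.png",a);cv2.imwrite("pics/top.png",b)
s=env.state();print(s['tcp_pos'],s['eef_rot'],env.grasp_offset,s['time_s'],s['ft_force'])
for n in("scene","top","wrist"):print(n,env.get_calibration(n))
E
```

```text
pics
[0.22346224 0.50222832 0.19689823] [ 0.32754218  1.54623335 -0.32936966] 0.0187 0.1 [ 0.47967327 -0.49324039 -0.56383513]
scene {'fx': 446.9155762374787, 'fy': 446.9155762374787, 'cx': 317.8975746295183, 'cy': 194.76416559081113, 'D': array([-0.05575403,  0.        ,  0.        ,  0.        ,  0.        ]), 'rvec': array([ 1.97318966,  1.30703832, -0.56825083]), 'tvec': array([-0.24705705, -0.22722453,  1.64530168])}
top {'fx': 392.3966479277877, 'fy': 392.3966479277877, 'cx': 317.3484065964882, 'cy': 200.52480142535302, 'D': array([0.01058226, 0.        , 0.        , 0.        , 0.        ]), 'rvec': array([ 2.10887264, -2.14614861,  0.19317165]), 'tvec': array([0.0266051 , 0.53750486, 1.17802384])}
wrist {'fx': 321.3119457303247, 'fy': 321.3119457303247, 'cx': 320.4372866553173, 'cy': 198.59971517920619, 'D': array([0.0076302, 0.       , 0.       , 0.       , 0.       ]), 'rvec': array([-2.39338539, -1.55473967, -0.25781381]), 'tvec': array([-0.55088029, -0.04144815,  0.37914153])}
```

View pics/scene.png

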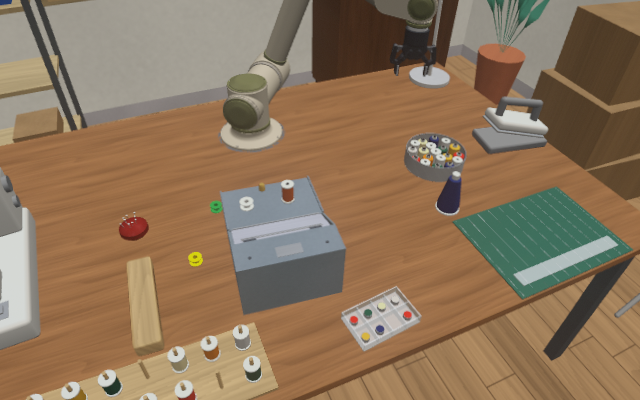

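View pics/top.png

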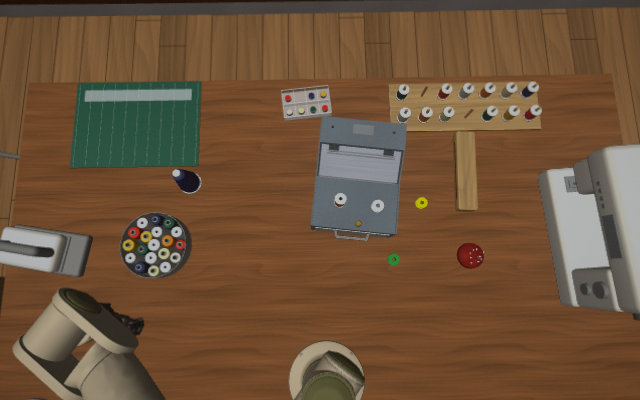

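The scene view shows the box with the reel at (247,204) and the thread spool at (288,190). In the top view the reel is at (378,206), the spool at (340,200) and the thimble at (358,223). I'll zoom in to get the edges.

Run:
```python
import cv2,numpy as np
a=cv2.imread("pics/top.png")[105:245,300:420];b=cv2.imread("pics/scene.png")[170:310,210:350]
a=cv2.resize(a,None,fx=4,fy=4,interpolation=cv2.INTER_CUBIC);b=cv2.resize(b,None,fx=2.2,fy=2.2,interpolation=cv2.INTER_CUBIC)
o=np.zeros((560,480+b.shape[1],3),np.uint8);o[:,:480]=a;o[:b.shape[0],480:]=b
cv2.imwrite("pics/crop.png",o)
```

```text
(no output)
```

View pics/crop.png

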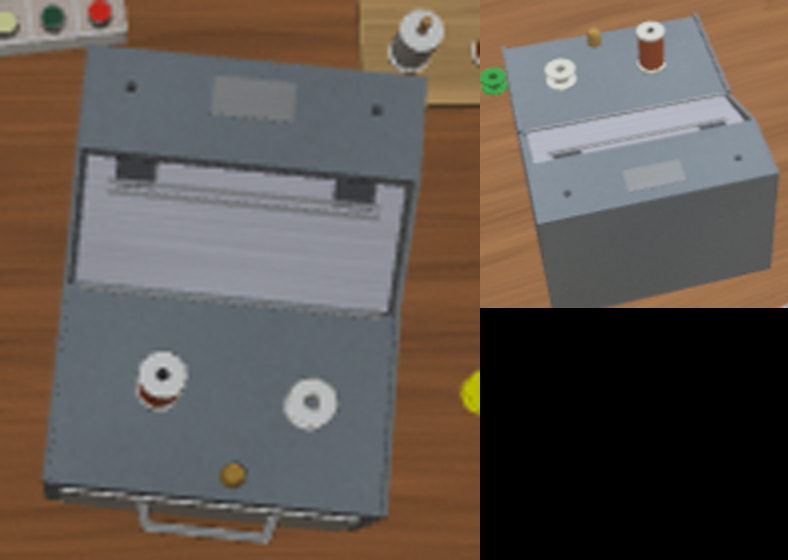

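In the crop (4x, offset 300,105) these are the positions: hood corners at (88,47), (427,80), (82,150) and (412,184), shelf near corners at (45,487) and (385,517), sill ends at about (72,285) and (388,315). The reel's top is at (310,404), the spool's at (163,373) and the thimble's at (233,474).

```bash
cat > h.py <<'E'
from cell import env
import cv2,numpy as np
def ray(n,uv):
    c=env.get_calibration(n);K=np.array([[c['fx'],0,c['cx']],[0,c['fy'],c['cy']],[0,0,1]])
    p=cv2.undistortPoints(np.array([[uv]],float),K,c['D'])[0,0];R=cv2.Rodrigues(c['rvec'])[0]
    return -R.T@c['tvec'],R.T@np.array([p[0],p[1],1])
def plane(n,uv,z):
    o,d=ray(n,uv);return o+d*(z-o[2])/d[2]
def tri(n1,a,n2,b):
    o,d=ray(n1,a);p,e=ray(n2,b);s=np.linalg.lstsq(np.c_[d,-e],p-o,rcond=None)[0]
    x,y=o+s[0]*d,p+s[1]*e;return (x+y)/2,np.linalg.norm(x-y)
E
python3 - <<'E'
from h import *
np.set_printoptions(precision=4,suppress=True)
T=lambda u,v:((u+.5)/4+300-.5,(v+.5)/4+105-.5)
S=lambda u,v:((u-480+.5)/2.2+210-.5,(v+.5)/2.2+170-.5)
obs=[((88,47),.17,.125,.165),((427,80),.17,-.125,.165),((82,150),.09,.123,.165),((412,184),.09,-.123,.165),((45,487),-.15,.125,.12),((385,517),-.15,-.125,.12)]
W=[];B=[]
for p,x,y,z in obs:
    w=plane('top',T(*p),z);W.append(w[:2]);B.append((x,y));print(p,w)
W=np.array(W);B=np.array(B);wc,bc=W.mean(0),B.mean(0)
H=(B-bc).T@(W-wc);U,_,V=np.linalg.svd(H);R=V.T@np.diag([1,np.linalg.det(V.T@U.T)])@U.T
t=wc-R@bc;print('box',t,np.degrees(np.arctan2(R[1,0],R[0,0])));print('res mm',1000*(W-(B@R.T+t)))
for nm,a,b in(('reeltop',(310,404),(561,69)),('spooltop',(163,372),(650,31)),('thimbletop',(233,472),(595,31)),('shelfcornerR',(385,517),(505,48)),('hoodfarR',(427,80),(541,221)),('hoodfarL',(88,47),(776,171))):
    p,e=tri('top',T(*a),'scene',S(*b));print(nm,p,e*1000,'box frame',R.T@(p[:2]-t))
for nm,a,z in(('reel',(310,404),.14),('spool',(163,372),.176),('thimble',(233,474),.142)):
    p=plane('top',T(*a),z);print(nm,p,R.T@(p[:2]-t))
E
```

```text
(88, 47) [0.7677 0.0005 0.165 ]
(427, 80) [ 0.7377 -0.2467  0.165 ]
(82, 150) [0.6888 0.0064 0.165 ]
(412, 184) [ 0.6589 -0.2314  0.165 ]
(45, 487) [0.4489 0.0375 0.12  ]
(385, 517) [ 0.4228 -0.2081  0.12  ]
box [ 0.5844 -0.1027] -6.723043545398332
res mm [[-0.1524 -1.0296]
 [-0.8983 -0.0121]
 [ 0.6476 -2.526 ]
 [-0.4862  3.9866]
 [-1.1498 -1.5203]
 [ 2.039   1.1013]]
reeltop [ 0.5035 -0.1539  0.1398] 1.2869207867255532 box frame [-0.0743 -0.0604]
spooltop [ 0.5215 -0.0467  0.1783] 0.5062655546984505 box frame [-0.069   0.0482]
thimbletop [ 0.455  -0.0961  0.1422] 1.9290598475104925 box frame [-0.1292 -0.0087]
shelfcornerR [ 0.423  -0.2049  0.1247] 4.622542017571555 box frame [-0.1483 -0.1204]
hoodfarR [ 0.7373 -0.2435  0.1676] 5.307279318977065 box frame [ 0.1684 -0.1219]
hoodfarL [0.7669 0.0003 0.1666] 0.5561783344994311 box frame [0.1692 0.1236]
reel [ 0.5033 -0.1545  0.14  ] [-0.0745 -0.061 ]
spool [ 0.5218 -0.0471  0.176 ] [-0.0686  0.0479]
thimble [ 0.4533 -0.097   0.142 ] [-0.1308 -0.0098]
```

```bash
cat >> h.py <<'E'
from scipy.spatial.transform import Rotation as Ro
BT=np.array([.5844,-.1027]);BA=np.radians(-6.72);BR=np.array([[np.cos(BA),-np.sin(BA)],[np.sin(BA),np.cos(BA)]])
def delta(bx,by,z):
    "shift (cm, tool axes) and twist (deg) to bring the TCP to box-frame bx,by (m), height z, jaws along box x"
    s=env.state();R=Ro.from_rotvec(s['eef_rot']).as_matrix();p=np.r_[BT+BR@[bx,by],z]
    b=np.r_[BR[:,0],0]
    tw=np.degrees(np.arctan2(b@R[:,2],b@R[:,1]));tw=(tw+90)%180-90
    q=np.array(s['tcp_pos']);print('t',s['time_s'],'tcp box',np.r_[BR.T@(q[:2]-BT),q[2]].round(4),'q6 %.2f'%s['joints'][5],'F',np.round(s['ft_force'],1),'g',s['grip_width'])
    print('R',R.round(3).tolist());print('shift cm',(R.T@(p-q)*100).round(2),'twist',tw.round(2))
E
python3 -c "
from h import *
delta(-.0535,-.061,.25)"
```

```text
t 0.1 tcp box [-0.4292  0.5585  0.1969] q6 -0.22 F [ 0.5 -0.5 -0.6] g 0.9972107200222217
R [[-0.001, 0.407, 0.914], [-0.001, 0.914, -0.407], [-1.0, -0.001, -0.0]]
shift cm [ -5.26 -48.01  54.27] twist 72.73
```

```bash
python3 -m inch '[[[-3,0,0],0],[[-2.3,-1,1],0],[[0,-2.4,2.7],0],[[0,-2.4,2.7],0],[[0,-2.4,2.7],0],[[0,-2.4,2.7],0],[[0,-2.4,2.7],0],[[0,-2.4,2.7],0],[[0,-2.4,2.7],0],[[0,-2.4,2.7],0]]' 1; python3 -m inch '[[[0,-2.4,2.7],0],[[0,-2.4,2.7],0],[[0,-2.4,2.7],0],[[0,-2.4,2.7],0],[[0,-2.4,2.7],0],[[0,-2.4,2.7],0],[[0,-2.4,2.7],0],[[0,-2.4,2.7],0]]'; python3 -c "
from h import *
delta(-.0535,-.061,.25)"
```

```text
time_s: 0.93
tcp_pos: [0.3485, 0.2185, 0.249]
eef_rot: [0.314, 1.552, -0.325]
ft_force: [0.7, 0.7, -0.3]
grip_width: 0.994
time_s: 1.6
tcp_pos: [0.4721, -0.0581, 0.2488]
eef_rot: [0.315, 1.554, -0.326]
ft_force: [0.7, 1.0, 0.1]
grip_width: 1.003
t 1.6 tcp box [-0.1168  0.0312  0.2488] q6 -1.53 F [0.7 1.  0.1] g 1.0027672646332224
R [[-0.008, 0.397, 0.918], [-0.005, 0.918, -0.397], [-1.0, -0.008, -0.006]]
shift cm [-0.11 -7.02  8.7 ] twist 73.34
```

```bash
python3 -m inch '[[[0,0,0],7],[[0,0,0],7],[[0,0,0],7],[[0,0,0],7],[[0,0,0],7],[[0,0,0],7],[[0,0,0],7],[[0,0,0],7],[[0,0,0],7],[[0,0,0],7]]'; python3 -c "
from h import *
delta(-.0535,-.061,.25)"
```

```text
time_s: 2.43
tcp_pos: [0.473, -0.0663, 0.2437]
eef_rot: [1.264, 1.176, -1.29]
ft_force: [-0.6, 0.1, -0.1]
grip_width: 0.998
t 2.4333 tcp box [-0.1149  0.0231  0.2437] q6 -0.29 F [-0.6  0.1 -0.1] g 0.9984259595300111
R [[-0.018, 0.996, -0.089], [-0.003, -0.09, -0.996], [-1.0, -0.018, 0.004]]
shift cm [-0.69  5.9   8.58] twist 1.59
```

```bash
python3 -m inch '[[[-0.2,2,2.9],1.5],[[-0.2,2,2.9],0],[[-0.2,1.9,2.8],0],[[0,0,0],0],[[0,0,0],0]]'
python3 - <<'E'
from h import *
delta(-.0535,-.061,.20)
cv2.imwrite("pics/w1.png",env.get_image("wrist"))
E
```

```text
time_s: 2.85
tcp_pos: [0.5228, -0.1608, 0.2476]
eef_rot: [1.288, 1.163, -1.316]
ft_force: [0.0, 0.4, 0.2]
grip_width: 0.997
t 2.85 tcp box [-0.0544 -0.0649  0.2476] q6 -0.39 F [0.  0.4 0.2] g 0.997104742832762
R [[-0.021, 0.992, -0.123], [-0.0, -0.123, -0.992], [-1.0, -0.021, 0.003]]
shift cm [ 4.75  0.19 -0.41] twist -0.32
```

View pics/w1.png

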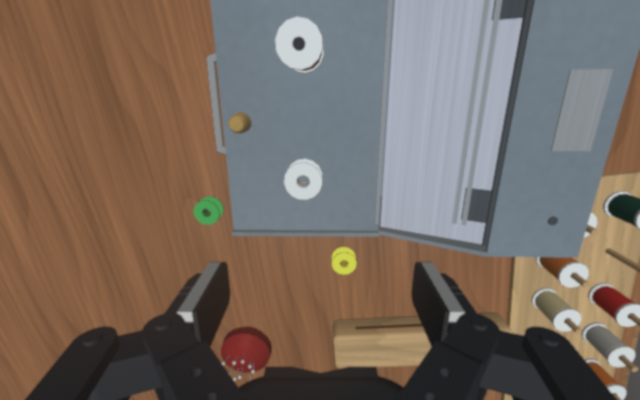

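The wrist view shows the reel's top at (303,180), the spool at (299,43), the thimble at (240,122) and the sill line at (388,0) to (379,228). The fingertips are at about (215,265) and (425,265). I'll cross-check positions and the tip offset.

Run:
```python
from h import *
s=env.state();R=Ro.from_rotvec(s['eef_rot']).as_matrix();q=np.array(s['tcp_pos'])
f=lambda uv,z:(lambda p:np.r_[BR.T@(p[:2]-BT),z].round(4))(plane('wrist',uv,z))
print('reel',f((303,180),.14),'spool',f((299,43),.176),'thimble',f((240,122),.142),'sill',f((388,0),.122),f((379,228),.122))
c=env.get_calibration('wrist');K=np.array([[c['fx'],0,c['cx']],[0,c['fy'],c['cy']],[0,0,1]])
for back in(0,.013,.0187):
  for y in(-.0425,.0425):
    print(back,y,cv2.projectPoints((q+R@[-back,y,0]+0*q)[None],c['rvec'],c['tvec'],K,c['D'])[0].ravel().round(0), cv2.projectPoints((q+R@[-back,y,-.011])[None],c['rvec'],c['tvec'],K,c['D'])[0].ravel().round(0))
```

```text
reel [-0.0723 -0.0592  0.14  ] spool [-0.0699  0.0495  0.176 ] thimble [-0.1249 -0.0072  0.142 ] sill [-0.0013  0.0868  0.122 ] [ 0.0024 -0.1148  0.122 ]
0 -0.0425 [249. 238.] [248. 221.]
0 0.0425 [391. 238.] [392. 221.]
0.013 -0.0425 [244. 248.] [243. 230.]
0.013 0.0425 [395. 248.] [397. 230.]
0.0187 -0.0425 [242. 253.] [240. 234.]
0.0187 0.0425 [398. 253.] [399. 234.]
```

```bash
python3 -m inch '[[[2,-0.3,-0.2],0],[[2,-0.4,-0.2],0],[[2,-0.2,0],0],[[2,0,0],0],[[1.5,0,0],0],[[1,0,0],0],[[0,0,0],0],[[0,0,0],0]]'
python3 - <<'E'
from h import *
delta(-.065,-.060,.13)
w=env.get_image("wrist");a=env.get_image("scene");b=env.get_image("top")
o=np.zeros((600,800,3),np.uint8);o[:250,:400]=cv2.resize(w,(400,250));o[250:600,:400]=cv2.resize(a[130:235,200:320],(400,350),interpolation=3);o[:480,400:]=cv2.resize(b[130:250,310:410],(400,480),interpolation=3)
cv2.imwrite("pics/c2.png",o)
E
```

```text
time_s: 3.57
tcp_pos: [0.5085, -0.1487, 0.1394]
eef_rot: [1.284, 1.166, -1.312]
ft_force: [1.4, 0.7, 0.3]
grip_width: 1.003
t 3.5667 tcp box [-0.07   -0.0545  0.1394] q6 -0.38 F [1.4 0.7 0.3] g 1.0025774912406455
R [[-0.021, 0.993, -0.117], [-0.0, -0.117, -0.993], [-1.0, -0.021, 0.003]]
shift cm [0.93 0.52 0.54] twist 0.02
```

View pics/c2.png

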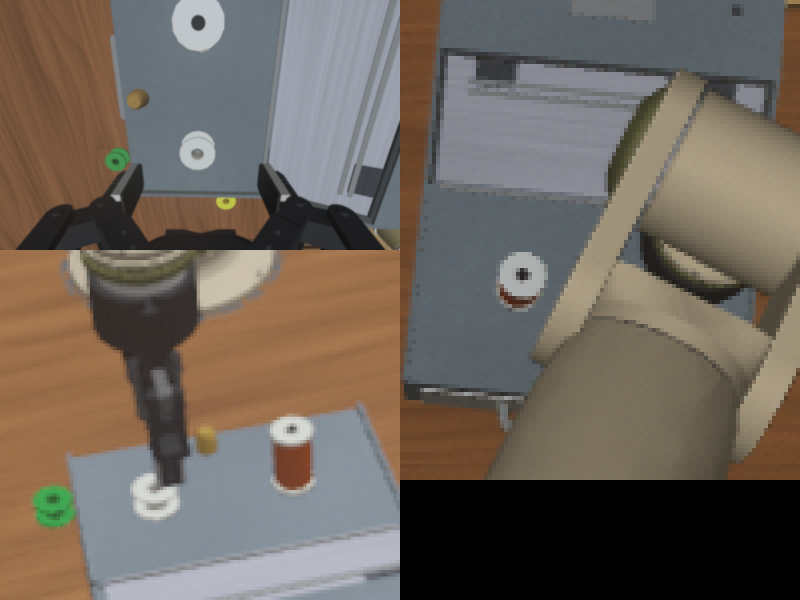

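The scene crop shows finger A's tip bottom at about (172,483), which is scene pixel (251.6,199.9). The reel stands below and behind it, untouched. I'll get the tip height from that ray.

```bash
python3 - <<'E'
from h import *
o,d=ray('scene',(251.6,199.9))
for z in(.13,.14,.15,.16,.17,.18):
    p=o+d*(z-o[2])/d[2];print(z,(BR.T@(p[:2]-BT)).round(4))
E
python3 -m inch '[[[0.3,0.5,0.55],0],[[0,0,0],0]]'; python3 -c "
from h import *
delta(-.065,-.060,.12)"
```

```text
0.13 [-0.0861 -0.0451]
0.14 [-0.075  -0.0462]
0.15 [-0.0639 -0.0474]
0.16 [-0.0528 -0.0486]
0.17 [-0.0417 -0.0498]
0.18 [-0.0306 -0.051 ]
time_s: 3.88
tcp_pos: [0.5143, -0.1559, 0.1383]
eef_rot: [1.284, 1.161, -1.309]
ft_force: [-0.7, -0.4, 0.3]
grip_width: 0.997
t 3.8833 tcp box [-0.0633 -0.0611  0.1383] q6 -0.39 F [-0.7 -0.4  0.3] g 0.9966971107141434
R [[-0.017, 0.993, -0.117], [-0.003, -0.117, -0.993], [-1.0, -0.017, 0.005]]
shift cm [ 1.84 -0.13 -0.11] twist 0.03
```

```bash
python3 -m inch '[[[1,0,-0.1],0],[[0.6,0,0],0],[[0,0,0],0]]'; python3 -m inch '[[[0.4,0,0],0],[[0,0,0],0]]';  python3 -m inch '[[[0.4,0,0],0],[[0,0,0],0]]'; python3 -m inch '[[[0.3,0,0],0],[[0,0,0],0]]'
```

```text
time_s: 4.13
tcp_pos: [0.5153, -0.1561, 0.1229]
eef_rot: [1.285, 1.158, -1.308]
ft_force: [0.9, -0.5, 0.4]
grip_width: 1.003
time_s: 4.3
tcp_pos: [0.5154, -0.1564, 0.1189]
eef_rot: [1.285, 1.158, -1.308]
ft_force: [0.1, 0.9, -0.3]
grip_width: 0.998
time_s: 4.47
tcp_pos: [0.5155, -0.1566, 0.1149]
eef_rot: [1.285, 1.157, -1.308]
ft_force: [-0.3, -1.2, -0.9]
grip_width: 1.003
time_s: 4.63
tcp_pos: [0.5156, -0.1566, 0.1118]
eef_rot: [1.285, 1.157, -1.308]
ft_force: [0.4, -0.0, 0.3]
grip_width: 0.998
```

```bash
python3 -m inch '[[[0.2,0,0],0],[[0,0,0],0]]'|tail -4;  python3 -m inch '[[[0.2,0,0],0],[[0,0,0],0]]'|tail -4; python3 -m inch '[[[0.2,0,0],0],[[0,0,0],0]]'
python3 - <<'E'
from h import *
delta(-.065,-.060,.12)
w=env.get_image("wrist");a=env.get_image("scene")
o=np.zeros((600,800,3),np.uint8);o[:250,:400]=cv2.resize(w,(400,250));o[:350,400:]=cv2.resize(a[130:235,200:320],(400,350),interpolation=3)
cv2.imwrite("pics/c3.png",o[:350])
E
```

```text
tcp_pos: [0.5156, -0.1567, 0.1097]
eef_rot: [1.285, 1.156, -1.308]
ft_force: [-0.3, 0.3, 0.5]
grip_width: 1.001
tcp_pos: [0.5156, -0.1567, 0.1076]
eef_rot: [1.285, 1.156, -1.308]
ft_force: [0.3, 0.2, -0.8]
grip_width: 0.998
time_s: 5.13
tcp_pos: [0.5156, -0.1567, 0.1054]
eef_rot: [1.285, 1.156, -1.308]
ft_force: [0.7, 0.5, -0.3]
grip_width: 0.999
t 5.1333 tcp box [-0.062  -0.0617  0.1054] q6 -0.39 F [ 0.7  0.5 -0.3] g 0.9988134044711836
R [[-0.013, 0.993, -0.117], [-0.005, -0.118, -0.993], [-1.0, -0.012, 0.007]]
shift cm [-1.46 -0.31 -0.16] twist -0.03
```

View pics/c3.png

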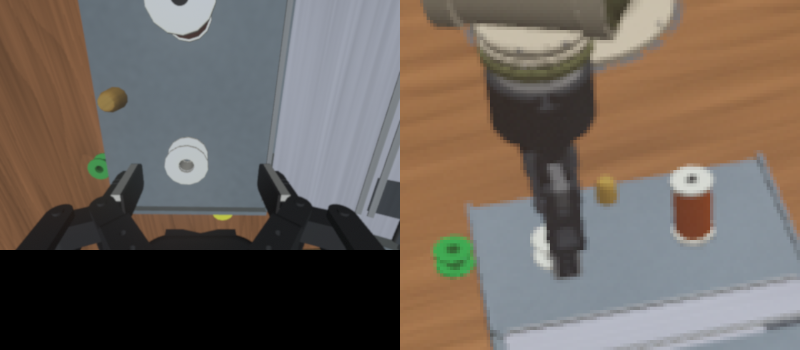

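The tips are still clear of the shelf by about 2 cm in the scene ray. The reel sits between the fingers. I'll continue down.

```bash
python3 -m inch '[[[0.4,0,0],0],[[0,0,0],0]]'|sed -n '2p;4p';python3 -m inch '[[[0.4,0,0],0],[[0,0,0],0]]'|sed -n '2p;4p';python3 -m inch '[[[0.3,0,0],0],[[0,0,0],0]]'|sed -n '2p;4p'
```

```text
tcp_pos: [0.5158, -0.1569, 0.1016]
ft_force: [-0.6, -0.4, 0.4]
tcp_pos: [0.5157, -0.1569, 0.0971]
ft_force: [-0.6, -0.7, -0.5]
tcp_pos: [0.5156, -0.1569, 0.0936]
ft_force: [-0.0, 1.1, -1.3]
```

```bash
python3 -m inch '[[[0.2,0,0],0],[[0,0,0],0]]'|sed -n '2p;4p';python3 -m inch '[[[0.2,0,0],0],[[0,0,0],0]]'|sed -n '2p;4p'
```

```text
tcp_pos: [0.5156, -0.1569, 0.0913]
ft_force: [0.2, -0.4, -0.6]
tcp_pos: [0.5156, -0.1569, 0.0891]
ft_force: [0.0, 0.0, -0.4]
```

```bash
python3 -m inch '[[[0.2,0,0],0],[[0,0,0],0]]'|sed -n '2p;4p';python3 -m inch '[[[0.2,0,0],0],[[0,0,0],0]]'|sed -n '2p;4p'
python3 - <<'E'
from h import *
delta(-.065,-.060,.12)
w=env.get_image("wrist");a=env.get_image("scene")
o=np.zeros((420,800,3),np.uint8);o[:,:400]=cv2.resize(w[190:400,100:300],(400,420),interpolation=3);o[:,400:]=cv2.resize(a[150:234,210:290],(400,420),interpolation=3)
cv2.imwrite("pics/c4.png",o)
E
```

```text
tcp_pos: [0.5156, -0.1569, 0.087]
ft_force: [-0.3, -0.2, -0.3]
tcp_pos: [0.5156, -0.157, 0.0848]
ft_force: [0.0, -0.9, 0.4]
t 6.4 tcp box [-0.062  -0.0619  0.0848] q6 -0.39 F [ 0.  -0.9  0.4] g 1.0011370864165277
R [[-0.012, 0.993, -0.117], [-0.005, -0.118, -0.993], [-1.0, -0.011, 0.007]]
shift cm [-3.52 -0.34 -0.17] twist -0.03
```

View pics/c4.png

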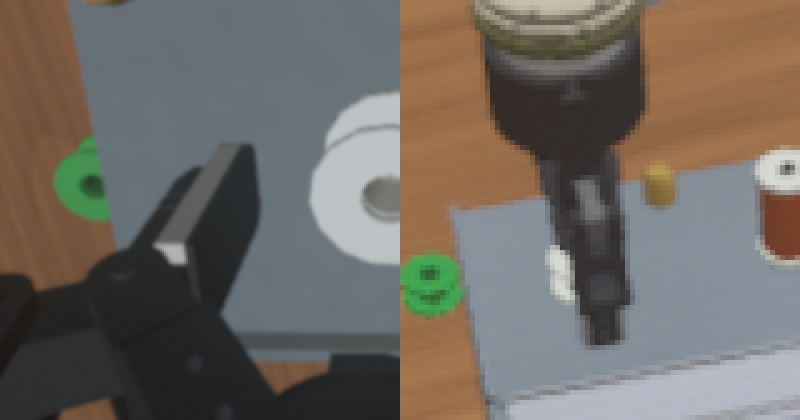

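Scene crop: finger A's tip bottom is at (600,343), scene pixel (250,218.6). In the wrist crop the tip's end is at (248,147), wrist pixel (224,263). I'll triangulate those.

Run:
```python
from h import *
for uv in((250,218.6),):
  o,d=ray('scene',uv)
  for z in(.12,.13,.14,.15):
    p=o+d*(z-o[2])/d[2];print(z,(BR.T@(p[:2]-BT)).round(4))
s=env.state();R=Ro.from_rotvec(s['eef_rot']).as_matrix();q=np.array(s['tcp_pos'])
o,d=ray('wrist',(224,263));o2=R.T@(o-q);d2=R.T@d
for z in(-.011,):
  t=(z-o2[2])/d2[2];print('tool frame',(o2+t*d2).round(4),'cam',o2.round(3))
```

```text
0.12 [-0.028  -0.0606]
0.13 [-0.0178 -0.0616]
0.14 [-0.0075 -0.0626]
0.15 [ 0.0027 -0.0636]
tool frame [-0.0487 -0.0426 -0.011 ] cam [-0.175  0.    -0.084]
```

```bash
for i in 1; do python3 -m inch '[[[0.2,0,0],0],[[0,0,0],0]]'|sed -n '2p;4p';python3 -m inch '[[[0.2,0,0],0],[[0,0,0],0]]'|sed -n '2p;4p'; done
```

```text
tcp_pos: [0.5158, -0.1571, 0.0831]
ft_force: [-0.3, 0.0, -0.2]
tcp_pos: [0.5158, -0.1571, 0.0809]
ft_force: [-0.1, 1.0, 0.3]
```

```bash
python3 -m inch '[[[0.2,0,0],0],[[0,0,0],0]]'|sed -n '2p;4p';python3 -m inch '[[[0.2,0,0],0],[[0,0,0],0]]'|sed -n '2p;4p'
```

```text
tcp_pos: [0.5158, -0.1571, 0.0787]
ft_force: [-0.4, -0.1, -0.1]
tcp_pos: [0.5157, -0.1571, 0.0764]
ft_force: [0.4, -1.4, -1.3]
```

Run:
```python
from h import *
print(env.state()['joints'])
w=env.get_image("wrist");a=env.get_image("scene")
o=np.zeros((480,800,3),np.uint8);o[:375,:400]=cv2.resize(w[100:400],(400,188))[:375] if 0 else cv2.resize(w[100:400,160:480],(400,375));o[:,400:]=cv2.resize(a[150:234,215:285],(400,480),interpolation=0)
cv2.imwrite("pics/c5.png",o)
```

```text
[-0.50954604  0.48581947  1.50570083 -0.01167115  1.15722418 -0.3869994 ]
```

View pics/c5.png

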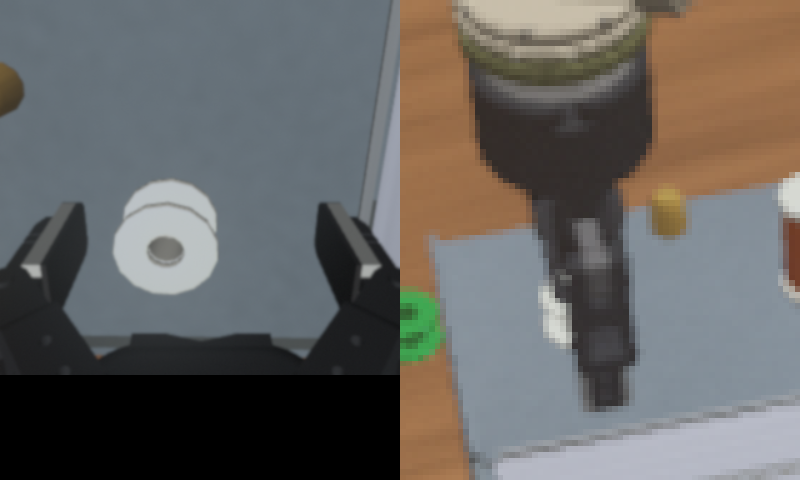

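The wrist crop shows the reel at (165,247), centred between the pad tips at (82,205) and (320,205). The scene crop shows finger A's tip at (605,408), just above the shelf and short of the sill. I'll probe the last few mm.

```bash
python3 -m inch '[[[0.15,0,0],0],[[0,0,0],0],[[0,0,0],0]]'|sed -n '2p;4p';python3 -m inch '[[[0.15,0,0],0],[[0,0,0],0],[[0,0,0],0]]'|sed -n '2p;4p'
```

```text
tcp_pos: [0.516, -0.1573, 0.0752]
ft_force: [0.4, 0.5, 0.3]
tcp_pos: [0.516, -0.1573, 0.0737]
ft_force: [0.4, -0.1, -0.3]
```

```bash
python3 -m inch '[[[0.15,0,0],0],[[0,0,0],0],[[0,0,0],0]]'|sed -n '2p;4p'
```

```text
tcp_pos: [0.5164, -0.1575, 0.074]
ft_force: [-0.1, -0.2, 0.1]
```

```bash
python3 -m inch '[[[0.15,0,0],0],[[0,0,0],0],[[0,0,0],0]]'|sed -n '2p;4p'; python3 -c "
from h import *
delta(-.065,-.060,.07)"
```

```text
tcp_pos: [0.5169, -0.1577, 0.0733]
ft_force: [0.2, 0.0, 0.1]
t 8.2667 tcp box [-0.0607 -0.0625  0.0733] q6 -0.39 F [0.2 0.  0.1] g 1.000709155341381
R [[-0.006, 0.993, -0.117], [-0.009, -0.117, -0.993], [-1.0, -0.005, 0.009]]
shift cm [ 0.33 -0.43 -0.25] twist -0.01
```

The arm stalled at TCP z ≈ 0.0735, so the open fingertips touch the shelf with the TCP reading 46 mm below them. That agrees with the image estimate of 48 mm. I'll lift 3 mm and start pushing.

```bash
python3 -m inch '[[[-0.3,0,-0.2],0],[[0,0.6,0],0],[[0,0.6,0],0],[[0,0.6,0],0],[[0,0.6,0],0],[[0,0.6,0],0],[[0,0,0],0]]'; python3 -c "
from h import *
delta(.0245,-.060,.0765)
cv2.imwrite('pics/w6.png',env.get_image('wrist'))
cv2.imwrite('pics/s6.png',env.get_image('scene'))"
```

```text
time_s: 8.85
tcp_pos: [0.5501, -0.1592, 0.0753]
eef_rot: [1.285, 1.151, -1.305]
ft_force: [0.2, -0.2, -0.2]
grip_width: 0.999
t 8.85 tcp box [-0.0274 -0.0601  0.0753] q6 -0.36 F [ 0.2 -0.2 -0.2] g 0.9990173549781947
R [[-0.008, 0.993, -0.117], [-0.008, -0.117, -0.993], [-1.0, -0.007, 0.009]]
shift cm [-0.16  5.19 -0.01] twist -0.01
```

```bash
python3 -c "
import cv2,numpy as np
w=cv2.imread('pics/w6.png');a=cv2.imread('pics/s6.png')
o=np.zeros((400,800,3),np.uint8);o[:375,:400]=cv2.resize(w[100:400,160:480],(400,375));o[:,400:]=cv2.resize(a[150:250,215:315],(400,400),interpolation=0)
cv2.imwrite('pics/c6.png',o)"
```

```text
(no output)
```

View pics/c6.png

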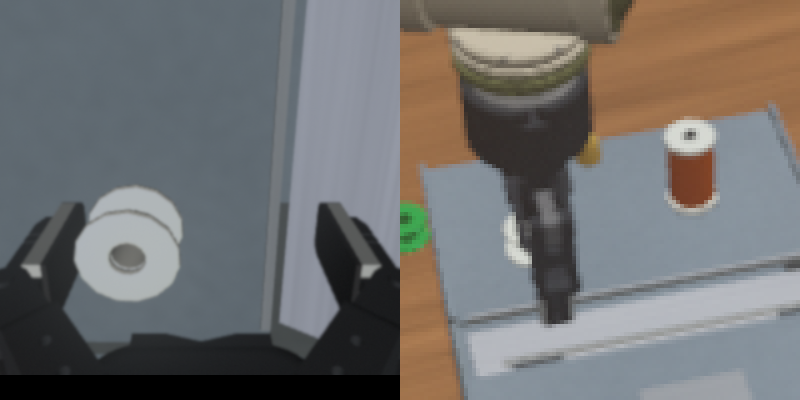

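Finger B now touches the reel (its top is at (128,256) in the crop), and finger A has opened the flap slightly. A dark gap shows at the sill. I'll keep pushing.

```bash
python3 -m inch '[[[-0.1,0.5,0],0],[[0,0.5,0],0],[[0,0.5,0],0],[[0,0.5,0],0],[[0,0.5,0],0],[[0,0.5,0],0],[[0,0.5,0],0]]'; python3 -c "
from h import *
delta(.0245,-.060,.0765)
w=env.get_image('wrist');a=env.get_image('scene')
o=np.zeros((400,800,3),np.uint8);o[:375,:400]=cv2.resize(w[100:400,160:480],(400,375));o[:,400:]=cv2.resize(a[150:250,215:315],(400,400),interpolation=0)
cv2.imwrite('pics/c7.png',o)"
```

```text
time_s: 9.53
tcp_pos: [0.5853, -0.163, 0.0758]
eef_rot: [1.285, 1.154, -1.308]
ft_force: [-2.3, 0.1, 0.2]
grip_width: 1.0
t 9.5333 tcp box [ 0.0079 -0.0598  0.0758] q6 -0.34 F [-2.3  0.1  0.2] g 1.0004282450363704
R [[-0.012, 0.993, -0.118], [-0.006, -0.118, -0.993], [-1.0, -0.011, 0.008]]
shift cm [-0.09  1.66  0.02] twist -0.03
```

View pics/c7.png

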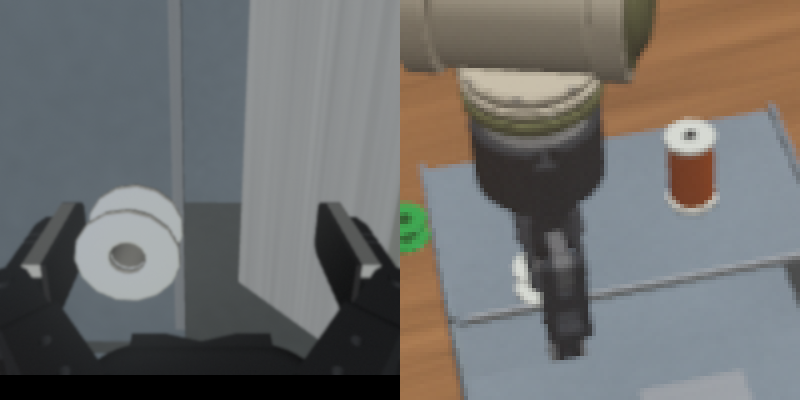

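The flap is well open, with a dark mouth between the sill (x≈178) and the flap edge (x≈240). The reel is upright against finger B with its front at the sill. I'll finish the push.

```bash
python3 -m inch '[[[0,0.4,0],0],[[0,0.4,0],0],[[0,0.4,0],0]]'|sed -n '2p;4p';python3 -m inch '[[[0,0.4,0],0],[[0,0.3,0],0],[[0,0.3,0],0],[[0,0,0],0],[[0,0,0],0]]'|sed -n '2p;4p'; python3 -c "
from h import *
delta(.0245,-.060,.0765)
w=env.get_image('wrist');a=env.get_image('scene')
o=np.zeros((400,800,3),np.uint8);o[:375,:400]=cv2.resize(w[100:400,160:480],(400,375));o[:,400:]=cv2.resize(a[150:250,215:315],(400,400),interpolation=0)
cv2.imwrite('pics/c8.png',o)
g=w[200:340,190:420];m=(g.min(2)>150);print('white px',m.sum(), np.argwhere(m).mean(0)+[200,190] if m.any() else '')
r=cv2.imread('pics/w6.png')[200:340,190:420];print('before',(r.min(2)>150).sum())
"
```

```text
tcp_pos: [0.5969, -0.1642, 0.0753]
ft_force: [-4.8, 1.1, -0.7]
tcp_pos: [0.5972, -0.1641, 0.077]
ft_force: [-3.3, 0.6, 0.6]
t 10.3 tcp box [ 0.0199 -0.0595  0.077 ] q6 -0.33 F [-3.3  0.6  0.6] g 0.999091004110086
R [[-0.039, 0.992, -0.118], [-0.002, -0.118, -0.993], [-0.999, -0.039, 0.006]]
shift cm [0.03 0.46 0.05] twist -0.06
white px 5319 [292.29761233 268.68189509]
before 5212
```

View pics/c8.png

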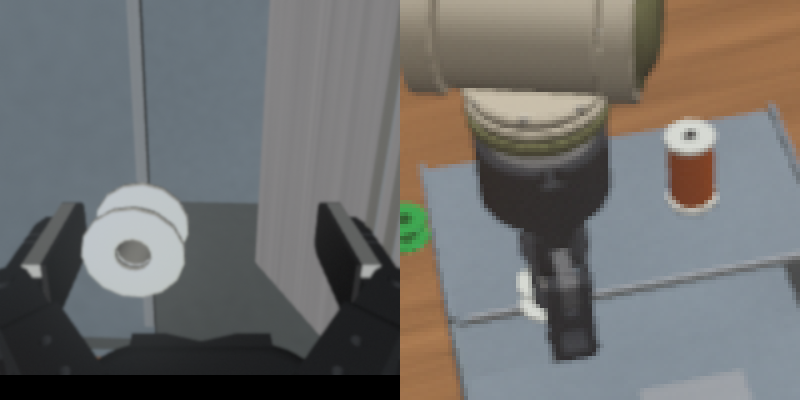

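Finger A's back has met the hood edge: progress stalled at x=0.020 with a slight tilt. The reel is still upright with its middle about at the sill (crop (133,250)). I'll raise 4 mm and close partway while creeping forward, so finger B advances and A stays put.

```bash
python3 -m inch '[[[-0.4,0,0],0],[[0,0,0],0]]'|sed -n '2p;4p'; python3 -m inch '[[[-0.1,0.2,0],0],[[0,0.2,0],0],[[0,0,0],0],[[0,0,0],0]]' 0.7|sed -n '2p;4,5p'; python3 -c "
from h import *
delta(.0245,-.060,.0815)
w=env.get_image('wrist');cv2.imwrite('pics/w9.png',w)
g=w[200:340,190:420];m=(g.min(2)>150);print('white px',m.sum(), np.argwhere(m).mean(0)+[200,190] if m.any() else '')
"
```

```text
tcp_pos: [0.5978, -0.1641, 0.0807]
ft_force: [-2.4, 0.2, 4.0]
tcp_pos: [0.6034, -0.1649, 0.0823]
ft_force: [-3.6, 0.5, 1.6]
grip_width: 0.851
t 10.9 tcp box [ 0.0262 -0.0595  0.0823] q6 -0.32 F [-3.6  0.5  1.6] g 0.8510511747915581
R [[-0.037, 0.992, -0.118], [-0.002, -0.118, -0.993], [-0.999, -0.036, 0.007]]
shift cm [ 0.09 -0.16  0.05] twist -0.05
white px 4967 [284.41413328 276.64082947]
```

```bash
python3 -m inch '[[[-0.2,0.2,0],0],[[-0.1,0.2,0],0],[[0,0.1,0],0],[[0,0,0],0],[[0,0,0],0]]' 0.45|sed -n '2p;4,5p'; python3 -c "
from h import *
delta(.0245,-.060,.0815)
w=env.get_image('wrist');cv2.imwrite('pics/w10.png',w);a=cv2.imread('pics/w9.png')
for g in(a,w):
  m=((g[180:360,170:440].min(2)>150)*255).astype('uint8');n,l,s,c=cv2.connectedComponentsWithStats(m)
  print([(s[i].tolist(),c[i].round(0)) for i in range(1,n) if s[i][4]>150])
"
```

```text
tcp_pos: [0.609, -0.1656, 0.0853]
ft_force: [-3.8, 0.1, 1.9]
grip_width: 0.724
t 11.3667 tcp box [ 0.0318 -0.0596  0.0853] q6 -0.32 F [-3.8  0.1  1.9] g 0.7242344139755972
R [[-0.037, 0.992, -0.118], [-0.002, -0.118, -0.993], [-0.999, -0.037, 0.007]]
shift cm [ 0.4  -0.72  0.04] twist -0.05
[([69, 61, 79, 87, 4892], array([108., 104.]))]
[([85, 51, 71, 77, 3816], array([120.,  88.]))]
```

```bash
python3 -m inch '[[[0,0.1,0],0],[[0,0,0],0]]'|sed -n '2p;4,5p'; python3 -c "
from h import *
w=env.get_image('wrist')
cv2.imwrite('pics/w11.png',w[100:400,160:480])
for g in(w,):
  m=((g[180:360,170:440].min(2)>120)*255).astype('uint8');n,l,s,c=cv2.connectedComponentsWithStats(m)
  print([(s[i].tolist(),c[i].round(0)) for i in range(1,n) if s[i][4]>100])
"
```

```text
tcp_pos: [0.6098, -0.1656, 0.085]
ft_force: [-4.5, 0.0, 1.8]
grip_width: 0.724
[([72, 0, 84, 126, 4707], array([114.,  79.])), ([175, 0, 83, 177, 8992], array([210.,  65.])), ([253, 0, 17, 102, 799], array([262.,  50.])), ([265, 79, 5, 41, 123], array([268., 103.])), ([83, 117, 9, 52, 293], array([ 87., 145.]))]
```

View pics/w11.png

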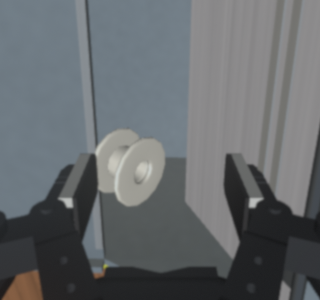

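The last picture shows the reel tipped about 60–90° over the sill, its top flange facing forward at (140,172), still leaning beside finger B at (90,175). The flap is wide open. I'll push B a little further.

```bash
python3 -m inch '[[[-0.1,0.2,0],0],[[-0.1,0.2,0],0],[[-0.1,0.2,0],0],[[0,0,0],0],[[0,0,0],0]]' 0.2|sed -n '2p;4,5p'; python3 -c "
from h import *
delta(.03,-.06,.09)
w=env.get_image('wrist');cv2.imwrite('pics/w12.png',w)
p=cv2.imread('pics/w11.png')
for g in(p,w[100:400,160:480]):
  m=((g[120:220,80:190].min(2)>120)*255).astype('uint8');print(m.sum()//255)
  print('\n'.join(''.join('#' if v>140 else '+' if v>110 else '.' if v>70 else ' ' for v in r[::2]) for r in g[116:230:5,60:260].min(2)))
"
```

```text
tcp_pos: [0.6163, -0.1663, 0.088]
ft_force: [-3.7, 0.5, 0.8]
grip_width: 0.598
t 12.05 tcp box [ 0.0391 -0.0594  0.088 ] q6 -0.32 F [-3.7  0.5  0.8] g 0.5984591578684831
R [[-0.039, 0.992, -0.118], [-0.002, -0.118, -0.993], [-0.999, -0.038, 0.006]]
shift cm [-0.17 -0.92  0.06] twist -0.05
4810
++.....++++++++++..++++++++++++++++++++++++++++++++++++++++++++++++++++++++++++#++++++++++++++++++++
......+++++++++++..++++++++++++++++++++++++++++++++++++++++++++++++++++++++++++#++++++++++++++++++++
+.+....++++++++++..+++++++++++++++++++++++++++++++++++++++++++++++++++++++++++++++++++++++++++++++++
+++.+..++++++++++...+++++++#########++++++++++++++++++++++++++++++++++++++++++++++++++++++++++++++++
+++++.+.++++++++++..+++################+++++++++++++++++++++++++++++++++++++++++++++++++++++++++++++
++++++++++++++++++..+#################+##########+++++++++++++++++++++++++++++++++++++++++++++++++++
+++++++++++++++++++###########+++++################+++++++++++++++++++++++++++++++++++++++++++++++++
+++++++++++++++++###################################++++++++++++++++++++++++++++++++++++++++++++++
[... 3127 characters left out ...]
.....     .
        .+####+         ...................................++++++++++++++++++.        .#####.       
           +##+         .....................................+++++++++++++++++        .###          
                       .......................................++++++++++++++++.                     
                      ..........................................+++++++++++++++.                    
                      ............................................++++++++++++++                    
                     ...............................................++++++++++++.                   
                    ..................................................+++++++++++.
```

The reel has left the spot between the fingers. Something bright shows just above, so I'll locate it before drawing back.

```bash
python3 -m inch '[[[0,0,0],0],[[0,0,0],0]]'|sed -n '2p;4,5p'; python3 -c "
from h import *
w=env.get_image('wrist');cv2.imwrite('pics/w13.png',w)
for f in('w12','w13'):
  g=cv2.imread('pics/%s.png'%f)[100:400,160:480]
  print('\n'.join(''.join('#' if v>140 else '+' if v>110 else '.' if v>70 else ' ' for v in r[::2]) for r in g[0:140:5,60:260].min(2)))
  print()
m=((w[:,160:480].min(2)>145)*255).astype('uint8');n,l,s,c=cv2.connectedComponentsWithStats(m)
print([(s[i].tolist(),c[i].round(0)) for i in range(1,n) if s[i][4]>100])
"
```

```text
tcp_pos: [0.6162, -0.1663, 0.088]
ft_force: [-4.1, 0.1, 0.7]
grip_width: 0.598
++++++...+++++++++++++++++++++++++++++++++++++++++++++++++++++#++++++++++++++#++++++++++++++++#+++++
++++++...+++++++++++++++++++++++++++++++++++++++++++++++++++++#++#++++++++++##+++++#++++++++++++++++
++++++. .+++++++++++++++++++++++++++++++++++++++++++++++++++++#+#+++++++++++##+++++#++++++++++++++++
+++++++ .+++++++++++++++++++++++++++++++++++++++++++++++++++++##+++#++++++++##+++++++++++++++#++++++
+++++++..+++++++++++++++++++++++++++++++++++++++++++++++++++++#+#++#++++++++#+++++++++++++++++++++++
+++++++..+++++++++++++++++++++++++++++++++++++++++++++++++++++#+++++++++++++#++++++++++#++++++++++++
+++++++...++++++++++++++++++++++++++++++++++++++++++++++++++++#++++#++++++++#+++++++++++++++++++++++
++++++++ .++++++++++++++++++++++++++++++++++++++++++++++++++++#++++++++++++##+++++++++++++++++++++++
++++++++..++++++++++++++++++++++++++++++++++++++++++++++++++++#+++##+++++++##+++++++++++++++++++++++
++++++++..++++++++++++++++++++++++++++++++++++++++++++++++++++#+++##+++++++##+++++++++++++++++++++++
++++++++...
[... 4032 characters left out ...]
+++++++++..++++++++++++++++++++###+##########.+++++++++++++++++#++++++++#+++++++++++++++++++++++#+
+++++++++++..+++++++++++++++++++++##..+++++++##.+++++++++++++#++++++++++++#+++++++++++++++++++++++++
+++++++++++...++++++++++++++++++++##..+++++++##.++++++++++++++++++++++++++#++++++++#++++++++++++++++
+++++++++++...+++++++++++++++++++++++++++++++++++++++++++++++++++++++++++#+++++++++#++++++++++++++++
++++++++++++..+++++++++++++++++++++++++++++++++++++++++++++++++++++++++++#+++++++++#++++++++++++++++
++++++++++++..++++++++++++++++++++++++++++++++++++++++++++++++++#++++++++#++++++++++++++++++++++++++

[([126, 183, 5, 39, 164], array([128., 202.])), ([132, 183, 22, 39, 475], array([143., 202.]))]
```

The reel lies on its side inside the box, unchanged over two frames: both flanges show, about 39 px in diameter, which puts it at floor depth. I'll draw back and lift.

```bash
python3 -c "
from h import *
for z in(.02,):
  p=plane('wrist',(300,202),z);print('reel box',BR.T@(p[:2]-BT)); o,d=ray('wrist',(300,202));print('dia mm',39/321.3*np.linalg.norm(p-o)*1000)"
python3 -m inch '[[[-0.2,-0.8,0],0],[[-0.1,-1,0],0],[[0,-1,0],0],[[0,-1,0],0],[[0,-1,0],0],[[0,-1,0],0],[[0,-1,0],0],[[0,-1,0],0],[[0,-1,0],0],[[0,-0.6,0],0]]'; python3 -c "
from h import *
delta(-.05,-.06,.09)"
```

```text
reel box [ 0.0204523  -0.06144189]
dia mm 31.441263129883296
time_s: 13.15
tcp_pos: [0.5237, -0.1562, 0.0981]
eef_rot: [1.281, 1.154, -1.311]
ft_force: [1.1, -0.3, -0.1]
grip_width: 0.601
t 13.15 tcp box [-0.054  -0.0602  0.0981] q6 -0.37 F [ 1.1 -0.3 -0.1] g 0.6006531514149425
R [[-0.015, 0.993, -0.118], [-0.009, -0.118, -0.993], [-1.0, -0.013, 0.011]]
shift cm [ 0.81  0.41 -0.03] twist -0.04
```

```bash
python3 -m inch '[[[-1,0,0],0],[[-3,0,0],0],[[-3,0,0],0],[[-3,0,0],0],[[-3,0,0],0],[[0,-2,0],0],[[0,-3,0],0],[[0,-3,0],0],[[0,-2,0],0],[[0,0,0],0]]'|sed -n '1,2p;4p'; python3 -c "
from h import *
a=cv2.imread('pics/scene.png');w=env.get_image('scene');t0=cv2.imread('pics/top.png');t=env.get_image('top')
cv2.imwrite('pics/end_scene.png',w);cv2.imwrite('pics/end_top.png',t)
d=cv2.absdiff(a,w).max(2)
print('flap/box diff',d[215:305,225:345].mean(),d[215:305,225:345].max(),'spool+shelf left',d[178:205,270:320].max(),'thimble',d[182:192,257:267].max(),'reel place',d[196:210,238:256].max())
m=((d[170:310,215:350]>40)*255).astype('uint8');n,l,s,c=cv2.connectedComponentsWithStats(m);print([s[i].tolist() for i in range(1,n) if s[i][4]>4])
d=cv2.absdiff(t0,t).max(2);print('top: flap',d[143:183,320:402].mean(),d[143:183,320:402].max(),'spool',d[192:208,333:350].max(),'thimble',d[219:228,353:364].max())
"
```

```text
time_s: 13.98
tcp_pos: [0.4268, -0.1435, 0.2447]
ft_force: [0.1, 0.1, -0.5]
flap/box diff 1.484074074074074 4 spool+shelf left 3 thimble 3 reel place 81
[[24, 27, 15, 14, 141]]
top: flap 7.195121951219512 117 spool 9 thimble 101
```

```bash
python3 -c "
from cell import env
print(env.finish_job())"
```

```text
the job is handed in; nothing more can be done
None
```

I pushed the reel into the empties box without gripping or lifting it, and handed the job in at about 14 s. `finish_job()` gives no verdict, so what follows rests on my own checks.

**What I did:** With the jaws in line with the box and the reel between the fingers, the front finger pushed the flap open while the rear finger pushed the reel along the shelf. The arm stalled about 20 mm past the sill, probably because the front finger's back met the hood edge. I then closed the gripper partway while creeping forward. The rear finger advanced, the front one kept the flap open, and the reel tipped over the sill and dropped. I drew back and lifted clear.

**Last checks:**
- **Reel:** with the flap still held open, two wrist frames showed it lying still on its side inside the box, at about x 20 mm, y −61 mm in the box's frame.
- **Flap, spool and thimble:** the final scene picture matches the first one there to within 4 grey levels, so the flap is shut and both are where they were. In the area around the box, only the reel is missing.
- **Wrist force:** about 0.5 N or less at the end, with the arm clear of everything.

**What disagreed or was weak:**
- The open fingertips sit about 46 mm behind the reported TCP. The task text suggested about 13 mm, so I relied on the pictures and a touch on the shelf.
- In the last top view the arm seems to have covered part of the box: the flap and thimble areas differ strongly there. Only the scene view supports those two checks.
- The reel's apparent diameter worked out at 31 mm instead of 36 mm, which still puts it at floor depth.

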